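# Lay a wax slab on the carving board

## Task

Push the standing wax slab near its top with the fingertips so that it topples freely towards the wooden stop and comes to rest flat inside the red rectangle on the board. Once it lies still, push it along the board until its end is square against the stop, still inside the side lines, and withdraw. Do not pinch, lift or carry it, and leave everything else on the bench alone.

Things in the scene. Friction and masses are not known exactly. Their poses are not given: they have to be found in the camera images.
- board: Plywood board fixed to the bench, 300x170x12 mm thick, with a dark stop bar across one end. Origin on the bench top; x runs along the board TOWARDS the stop, y across, z up; top at z = 12 mm. The wood runs from x = -160 to 140 mm. Flush red rectangle: rear line at x = -100 mm, other end at the stop; inner edges of its 5 mm side lines at y = -62 and +62 mm. Its place and turn vary.
- stop (a point): Middle of the stop bar's inner face, at its foot on the board (x = 115, y = 0, z = 12 mm in the board's frame); the bar is 20 mm thick, 150 long and stands 18 mm above the board.
- wax: Loose beige wax slab, 83x109x25 mm (own x, y, z), 0.22 to 0.36 kg. It stands on end on the board, 109 mm tall, 83 mm across the board, up to 0.1 rad off square. Origin: middle of the 83x109 face that looks to the stop. Own y points up as it stands, z away from the stop (up once toppled the right way). Pushed high it tips without sliding, and falls once its top has gone about 25 mm.
- wax_center (a point): Centre of the wax slab (axes as wax): 54.5 mm above the board while it stands, 12.5 mm when it lies flat
- wax_top_a (a point): Corner of the slab, half-way through its thickness, at its top end as it stands (own x = +41.5 mm), the end that meets the stop
- wax_top_b (a point): Corner of the slab, half-way through its thickness, at its top end as it stands (own x = -41.5 mm), the end that meets the stop
- wax_foot_a (a point): Corner of the slab, half-way through its thickness, at its foot end as it stands (own x = +41.5 mm)
- wax_foot_b (a point): Corner of the slab, half-way through its thickness, at its foot end as it stands (own x = -41.5 mm)
- cup_b: Bystander, loose, not to be moved: small pink-stained cup, 79 mm across, 63 high; stands beyond the board (sizes in mm); origin at the centre of its underside
- plaster_blank_1: Bystander, loose, not to be moved: off-white plaster block, 40x55x16 high, lies on the robot's side of the board (sizes in mm); origin at the centre of its underside
- plaster_blank_3: Bystander, loose, not to be moved: off-white plaster block, 30x60x14 high, lies beyond the board (sizes in mm); origin at the centre of its underside
- wax_pick_1: Bystander, loose, not to be moved: blue plastic wedge tool, 16x68x8, lies behind the open end of the board (sizes in mm); origin at the centre of its underside
- silicone_scrap: Bystander, loose, not to be moved: small red silicone offcut, 19x30x8, lies on the robot's side of the board (sizes in mm); origin at the centre of its underside
Things that resemble listed ones, but are neither listed nor needed, are in the scene too. Leave any blue or orange look-alike of the wax alone.

How it is judged:
By the outcome, as a careful person would: the job done as asked, in the order asked, and still so for the second after the job is handed in, with the robot touching nothing.
It also fails if it takes over 42 s, if anything falls off the work surface, if the arm or the gripper's body presses on something with over 40 N, if the wrist force passes 120 N, or if a joint passes its speed limit or range.

## Robot

A 7-joint arm with a two-finger parallel gripper is mounted at the origin on a cart in front of the work surface, level with it; the furniture and walls round the work are solid. World frame = base frame: x ahead of the robot, y to its left, z up, the work surface at z = 0. Lengths are in m, angles in degrees, forces in N, time in s.
With the tool pointing down it reaches from about 0.425 to 0.925 m from the base axis. Payload 6.8 kg.
Tool frame: the origin (TCP) lies midway between the tips of the shut fingers; the grasp point (between the pads) lies 19 mm behind it (hold_point_z is the distance from the TCP to the grasp point, in m); z points along the fingers, y is the line along which they close (so a half turn about z gives the same grasp; the last joint's range is limited). The gripper opens to 85 mm and grips with 20 to 120 N. Pads are 22 mm wide; open, the fingers measure 114 mm over their backs; the gripper's body (76 mm by 85 mm) begins 54 mm behind the grasp point. The pads swing forward as they close: fully open they stand 13 mm farther back than shut.
Start: joints at [65.311, 27.33, 1.283, 89.118, -0.659, 63.558, -4.761], TCP at [0.214, -0.64, 0.231] pointing down, gripper open.
Joint ranges: [-169.35, 169.35], [-19.33, 120.38], [-80.79, 83.38], [13.8, 139.57], [-78.32, 258.32], [9.67, 109.79], [-169.56, 169.56]. Speed limits (degrees/s): [136.94, 136.94, 180, 180, 180, 180, 180].

## Interface

Orientations are given as a 3x3 rotation matrix whose columns are the frame's x, y, z axes.
In Python, from station import sense, read_camera, finish_job, hold_point_z gives the robot as it stands.
- The arm moves only by the tool servo_tool, never from a script. Its argument "series" is text: rows parted by semicolons, each of 7 numbers parted by spaces: the shift along the tool's x, y, z scaled (see below), then the turn, a rotation vector about the tool's x, y, z scaled (see below), then the finger opening in mm, from 0 to 85.4. A call has 1 to 5 rows; each row is the pose to reach, as a shift and turn from the pose commanded when the call began, along the tool's axes at that moment; what a row does not reach only later rows make up. The controller multiplies each number of a shift by 100 mm and each number of a turn by pi/4 rad. A row lasts 1/12 s, in which the tool goes at most 41.7 mm and 7.16 degrees, less where a joint would pass 70% of its speed; a pose out of reach is approached as far as the arm can. A call with a number of a shift or a turn outside -1 to 1 is refused whole. A call with a gripper value outside its range is refused whole. The fingers move at their own pace and stop on an object; "newtons" is the grip in N (left out, the last holds). Time passes only in rows, so rows that repeat a pose let the fingers close. It gives the time, the measured TCP pose, the force, the opening and the grip force at its end, in the units of the state.
- sense(): the state, without advancing time (a new reading comes with each control period).
- read_camera(name): name is "scene" or "top" or "wrist"; returns a dict with "frame" (384x512x3 uint8, blue, green, red), "range_z" (384x512 float32, m along the optical axis (not along the pixel's ray), 0 where there is no reading), "fx", "fy", "cx", "cy" (pixels), "pose" (4x4, takes a point from camera to world coordinates); the wrist camera has in their place "tool_from_camera" (4x4, takes a point from camera to tool coordinates, whose origin is the TCP and whose axes are the flange's). Camera axes: x right, y up, looking along -z (the intrinsics and any distortion apply to the point x, -y, -z); pixel columns grow to the right and rows downward; lengths in m; the calibration is good to about 2 mm. The wrist camera is an equidistant fisheye: a pixel r from the principal point sees the ray r / f radians off the axis. A picture is of the moment at which its call begins: read the wrist's pose just before it.
- finish_job(): hands the job in; it is judged then, once.
The state is a dict: "t": time; "joint_pos": joint angles; "qvel": joint speeds; "tau": joint torques, N m; "position": TCP position; "orientation": TCP orientation; "wrist_force": force on the tool from outside, world axes, zero at the start; "wrist_torque": the same for the moment, N m; "opening": finger opening in m; "grasp_force": force on a finger pad.
Only numpy, scipy, OpenCV 4.12 (cv2) and the standard library are available. Lean on these libraries where they do the work, as an engineer would, in place of code of your own. Each camera call takes 0.05 s, during which the arm holds its last target. There are 200 camera calls.

## Working session

There is one attempt and no reset: what is moved stays moved. The work goes in short steps, Python scripts to look and compute and a tool call to move; the robot and the scene stay as the last step left them, time stands still between calls to the robot, and variables do not carry over. Pictures are saved under pics/ and viewed, at most 10 in all, crops included, and the job is handed in when it is done.

Besides the shell and the picture viewer there is one more tool, called after "Request:" as name(argument=value, ...) on one line, values as JSON. servo_tool: Moves the arm, as the interface text tells. Its arguments: {"type":"object","properties":{"series":{"type":"string"},"newtons":{"type":"number"}},"required":["series"]}

```bash
mkdir -p pics; ls; python3 - <<'E'
from station import *
import cv2,numpy as np
s=sense();print(s['t'],s['position'],np.round(s['orientation'],3).tolist(),s['opening'],hold_point_z)
for n in ['scene','top']:
    c=read_camera(n);cv2.imwrite(f'pics/{n}0.png',c['frame']);np.savez(f'{n}0.npz',**c)
    print(n,c['fx'],c['cx'],c['cy'],np.round(c['pose'],3).tolist(), [k for k in c])
E
```

```text
pics
0.0 [ 0.2139346  -0.63956365  0.23033361] [[0.948, 0.317, -0.001], [0.317, -0.948, 0.002], [-0.0, -0.002, -1.0]] 0.08532992031611157 0.0187
scene 350.87201376832365 259.57900380779967 194.831880015173 [[0.692, -0.629, 0.354, 0.842], [0.722, 0.605, -0.337, -0.034], [-0.002, 0.489, 0.872, 0.832], [0.0, 0.0, 0.0, 1.0]] ['frame', 'range_z', 'fx', 'fy', 'cx', 'cy', 'pose']
top 445.4110441048427 253.31609844705875 199.0775639259884 [[-0.019, 0.995, -0.099, 0.432], [-1.0, -0.018, 0.015, 0.278], [0.013, 0.1, 0.995, 1.037], [0.0, 0.0, 0.0, 1.0]] ['frame', 'range_z', 'fx', 'fy', 'cx', 'cy', 'pose']
```

View pics/scene0.png

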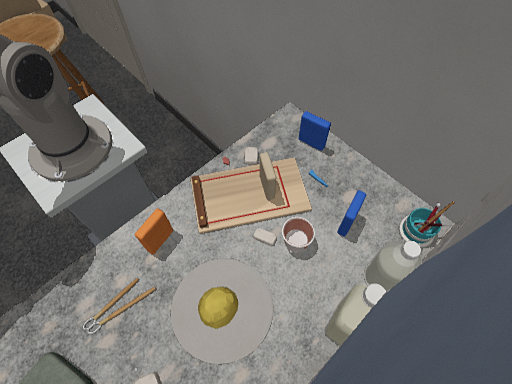

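View pics/top0.png

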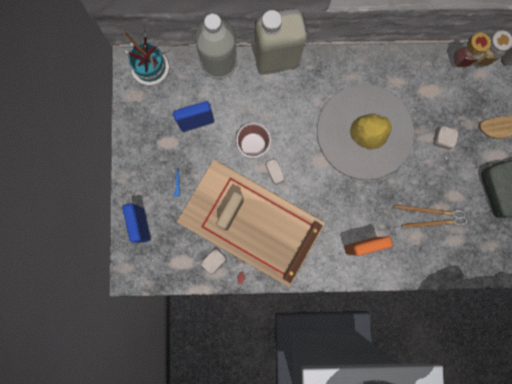

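Top view: the beige slab is at (230,207) on the board and the dark stop bar at (303,250). The possible look-alikes are the blue blocks at (193,116) and (135,223) and the orange one at (372,246). I choose the beige slab standing on the board, which also shows at (268,175) in the scene view.

```bash
cat > h.py <<'E'
import numpy as np,cv2
def plane(c,uv,z):
    "cast pixel rays on world plane z"
    uv=np.atleast_2d(uv).astype(float)
    d=np.c_[(uv[:,0]-c['cx'])/c['fx'],-(uv[:,1]-c['cy'])/c['fy'],-np.ones(len(uv))]@c['pose'][:3,:3].T
    o=c['pose'][:3,3]; return o+d*((z-o[2])/d[:,2])[:,None]
def cloud(c):
    v,u=np.mgrid[:384,:512]; r=c['range_z']
    p=np.stack([(u-c['cx'])/c['fx']*r,-(v-c['cy'])/c['fy']*r,-r],-1)
    return p@c['pose'][:3,:3].T+c['pose'][:3,3]
E
python3 - <<'E'
from h import *
for n,roi in [('top',(170,150,335,295)),('scene',(180,130,330,245))]:
    c=np.load(n+'0.npz');f=c['frame'];P=cloud(c)
    m=np.zeros((384,512),bool);m[roi[1]:roi[3],roi[0]:roi[2]]=1
    hsv=cv2.cvtColor(f,cv2.COLOR_BGR2HSV).astype(int);H,S,V=hsv[...,0],hsv[...,1],hsv[...,2]
    b=f.astype(int)
    red=m&((H<6)|(H>172))&(S>130)&(V>60)
    # wax top
    z=P[...,2]
    wt=m&(z>.11)&(z<.135)&(c['range_z']>0)
    p=P[wt]; print(n,'wax z',np.median(p[:,2]),len(p))
    vv,uu=np.nonzero(wt);q=plane(c,np.c_[uu,vv],.121)[:,:2]
    print(' waxtop rect',cv2.minAreaRect((q*1000).astype(np.float32)))
    # bar by depth
    bar=m&(H<15)&(V<110 if n=='top' else V<120)&(S>80)&(abs(z-.030)<.006)
    n_,l,st,_=cv2.connectedComponentsWithStats(bar.astype(np.uint8));k=1+st[1:,4].argmax()
    vv,uu=np.nonzero(l==k);q=plane(c,np.c_[uu,vv],.030)[:,:2]
    print(' bar',len(q),cv2.minAreaRect((q*1000).astype(np.float32)))
    n_,l,st,_=cv2.connectedComponentsWithStats(red.astype(np.uint8),connectivity=8)
    o=st[1:,4].argsort()[::-1][:4]+1
    for k in o:
        vv,uu=np.nonzero(l==k);q=plane(c,np.c_[uu,vv],.012)[:,:2]
        print(' red',st[k],cv2.minAreaRect((q*1000).astype(np.float32)))
    # wood
    wood=m&(H>8)&(H<25)&(S>70)&(abs(z-.012)<.006)
    vv,uu=np.nonzero(cv2.morphologyEx(wood.astype(np.uint8),cv2.MORPH_OPEN,np.ones((3,3))));q=plane(c,np.c_[uu,vv],.012)[:,:2]
    print(' wood',len(q),cv2.minAreaRect((q*1000).astype(np.float32)))
    vis=f.copy();vis[red]=(0,255,0);vis[bar]=(255,0,0);vis[wt]=(255,0,255);
    vis[wood]=vis[wood]//2
    cv2.imwrite(f'pics/{n}1.png',cv2.resize(np.hstack([f,vis])[roi[1]:roi[3]].reshape(-1,1024,3)[:, np.r_[roi[0]:roi[2],512+roi[0]:512+roi[2]]],None,fx=2.4,fy=2.4,interpolation=0))
E
```

```text
top wax z 0.11951309864315435 458
 waxtop rect ((501.55670166015625, 314.1976623535156), (24.46412467956543, 81.09036254882812), 60.243629455566406)
 bar 490 ((412.3228454589844, 154.65411376953125), (18.622634887695312, 146.74554443359375), 59.214473724365234)
 red [202 178 109  97 328] ((473.6067810058594, 256.7598571777344), (218.8789520263672, 132.5055389404297), 59.05527114868164)
 red [239 281   1   1   1] ((348.1645202636719, 298.8472900390625), (0.0, 0.0), 0.0)
 wood 7423 ((481.8338317871094, 270.7291259765625), (295.0331115722656, 167.3772735595703), 59.15978240966797)
scene wax z 0.11848323233458058 281
 waxtop rect ((507.9525146484375, 309.6484680175781), (24.195247650146484, 84.67790222167969), 60.37078857421875)
 bar 344 ((416.55413818359375, 151.69296264648438), (19.30655288696289, 149.2873992919922), 59.16948318481445)
 red [207 166  83  58 174] ((476.19769287109375, 255.036376953125), (218.97344970703125, 131.98184204101562), 59.127628326416016)
 red [200 170  59  12  71] ((406.5435791015625, 264.642578125), (162.93470764160156, 3.829477548599243), 59.07011795043945)
 red [223 158   6   7  14] ((363.4562072753906, 290.2239990234375), (12.373791694641113, 23.749191284179688), 60.57223892211914)
 red [286 233   1   1   1] ((635.1277465820312, 254.15513610839844), (0.0, 0.0), 0.0)
 wood 800 ((479.7471008300781, 280.43621826171875), (272.4295959472656, 115.2126693725586), 51.732242584228516)
```

View pics/top1.png

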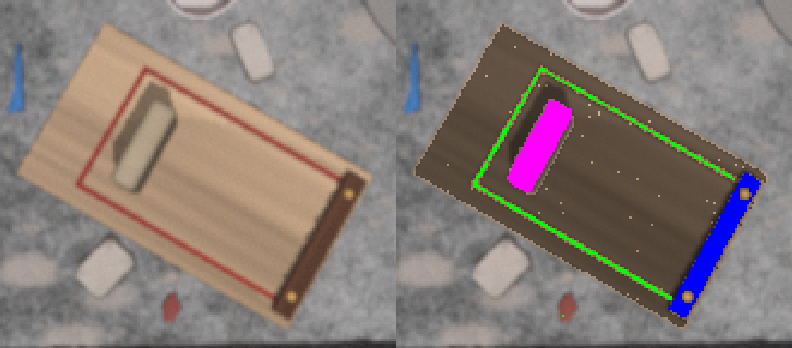

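The crop confirms the choice: the beige slab stands inside the red rectangle, about 58 mm behind the board origin, and the stop is at lower right. The board origin is at about (0.477, 0.261) and its +x direction is (-0.513, -0.858). I'll start the transit while turning the tool so the finger line lies across the board.

Request:
servo_tool(series="1 -0.85 0 0 0 -0.9 40; 1 -0.85 0 0 0 -0.9 40; 1 -0.85 0 0 0 -0.9 40; 1 -0.85 0 0 0 -0.9 40; 1 -0.85 0 0 0 -0.9 40")

```text
t: 0.52
position: [0.2852, -0.524, 0.2312]
orientation: [[0.573, 0.82, 0.001], [0.82, -0.573, 0.002], [0.002, -0.0, -1.0]]
wrist_force: [-0.8, -0.7, -0.6]
opening: 0.0396
grasp_force: 0.0
```

```bash
cat > g.py <<'E'
import numpy as np
from station import sense
from scipy.spatial.transform import Rotation as R
ang=np.radians(59.15); X=np.array([-np.cos(ang),-np.sin(ang),0]);Y=np.array([np.sin(ang),-np.cos(ang),0]);O=np.array([.477,.261,0])
def b2w(x,y,z): return O+(x*X+y*Y)/1000+[0,0,z/1000]
def w2b(p): d=np.asarray(p)-O; return np.array([d@X,d@Y,d[2]])*1000
def go(p,dy=0):
    s=sense();Rm=np.array(s['orientation']);q=R.from_euler('z',dy,degrees=True).as_matrix()
    T=np.c_[-(q@X),q@Y,[0,0,-1]]
    print('t',s['t'],'pos',np.round(s['position'],4),'board',np.round(w2b(s['position']),1),'F',np.round(s['wrist_force'],1),'open',round(s['opening'],3))
    print('shift',np.round(Rm.T@(np.array(p)-s['position'])*10,3),'turn',np.round(R.from_matrix(Rm.T@T).as_rotvec()/(np.pi/4),3),'j',np.round(s['joint_pos']))
E
python3 -c "
from g import *
go([.42,-.3,.23])"
```

```text
t 0.5167 pos [ 0.2852 -0.524   0.2312] board [772.3 237.9 231.2] F [-0.8 -0.7 -0.6] open 0.04
shift [ 2.608 -0.179  0.017] turn [-0.    -0.002 -0.091] j [ 62.  20.  -8. 100.   3.  60.  18.]
```

Request:
servo_tool(series="1 -0.1 0 0 0 -0.09 40; 1 -0.1 0 0 0 -0.09 40; 1 -0.1 0 0 0 -0.09 40")

```text
t: 0.77
position: [0.3351, -0.4357, 0.2309]
orientation: [[0.52, 0.854, 0.001], [0.854, -0.52, 0.003], [0.003, -0.001, -1.0]]
wrist_force: [0.3, 1.3, -1.0]
opening: 0.0399
grasp_force: 0.0
```

Request:
servo_tool(series="1 -0.2 0 0 0 0 40; 1 -0.2 0 0 0 0 40; 1 -0.2 0 0 0 0 40")

```text
t: 1.02
position: [0.3694, -0.3399, 0.231]
orientation: [[0.52, 0.854, -0.0], [0.854, -0.52, 0.002], [0.002, -0.001, -1.0]]
wrist_force: [0.5, 0.6, -0.0]
opening: 0.0398
grasp_force: 0.0
```

Request:
servo_tool(series="1 -0.4 0 0 0 0 40; 1 -0.4 0 0 0 0 40; 1 -0.4 0 0 0 0 40")

```text
t: 1.27
position: [0.3863, -0.2348, 0.2311]
orientation: [[0.522, 0.853, -0.001], [0.853, -0.522, 0.001], [0.001, -0.001, -1.0]]
wrist_force: [0.0, 0.0, 0.4]
opening: 0.04
grasp_force: 0.0
```

```bash
python3 -c "
from g import *
go(b2w(-105,-5,220))"
```

```text
t 1.2667 pos [ 0.3863 -0.2348  0.2311] board [472.1 176.4 231.1] F [0.  0.  0.4] open 0.04
shift [ 5.752 -1.874  0.117] turn [-0.001 -0.001 -0.013] j [ 42.   7. -20. 117.   3.  56. -11.]
```

Request:
servo_tool(series="1 -0.15 0 0 0 0 40; 1 -0.15 0 0 0 0 40; 1 -0.15 0 0 0 0 40")

```text
t: 1.52
position: [0.4272, -0.1408, 0.2316]
orientation: [[0.52, 0.854, 0.001], [0.854, -0.52, 0.001], [0.002, 0.0, -1.0]]
wrist_force: [-0.3, 0.8, 0.6]
opening: 0.0401
grasp_force: 0.0
```

Request:
servo_tool(series="1 -0.35 0 0 0 0 40; 1 -0.35 0 0 0 0 40; 1 -0.35 0 0 0 0 40")

```text
t: 1.77
position: [0.4488, -0.0379, 0.2315]
orientation: [[0.521, 0.853, 0.001], [0.853, -0.521, 0.001], [0.001, -0.0, -1.0]]
wrist_force: [0.9, -0.6, 0.7]
opening: 0.0397
grasp_force: 0.0
```

Request:
servo_tool(series="1 -0.35 0 0 0 0 40; 1 -0.35 0 0 0 0 40; 1 -0.35 0 0 0 0 40")

```text
t: 2.02
position: [0.4713, 0.0658, 0.2316]
orientation: [[0.521, 0.853, 0.001], [0.853, -0.521, 0.002], [0.002, -0.0, -1.0]]
wrist_force: [0.4, 0.5, 0.8]
opening: 0.0402
grasp_force: 0.0
```

Request:
servo_tool(series="1 -0.35 0 0 0 0 40; 1 -0.35 0 0 0 0 40; 1 -0.35 0 0 0 0 40")

```text
t: 2.27
position: [0.4937, 0.1694, 0.2315]
orientation: [[0.521, 0.853, 0.0], [0.853, -0.521, 0.002], [0.002, -0.001, -1.0]]
wrist_force: [0.3, -0.5, 0.3]
opening: 0.0399
grasp_force: 0.0
```

Request:
servo_tool(series="1 -0.35 0 0 0 0 40; 1 -0.35 0 0 0 0 40; 1 -0.35 0 0 0 0 40")

```text
t: 2.52
position: [0.516, 0.2729, 0.2312]
orientation: [[0.522, 0.853, -0.0], [0.853, -0.522, 0.003], [0.002, -0.002, -1.0]]
wrist_force: [0.2, 0.5, 0.3]
opening: 0.0399
grasp_force: 0.0
```

```bash
python3 -c "
from g import *
go(b2w(-105,-5,220))"
```

```text
t 2.5167 pos [0.516  0.2729 0.2312] board [-30.2  27.4 231.2] F [0.2 0.5 0.3] open 0.04
shift [ 0.744 -0.332  0.114] turn [-0.002 -0.003 -0.013] j [ -5.  23. -37. 100.  15.  62. -79.]
```

Request:
servo_tool(series="0.75 -0.33 0 0 0 0 40; 0.75 -0.33 0 0 0 0 40; 0.75 -0.33 0 0 0 0 40; 0.75 -0.33 0 0 0 0 40")

```text
t: 2.85
position: [0.5263, 0.3521, 0.2306]
orientation: [[0.521, 0.854, -0.002], [0.854, -0.521, 0.001], [0.0, -0.002, -1.0]]
wrist_force: [-0.2, 0.1, -0.6]
opening: 0.0398
grasp_force: 0.0
```

Request:
servo_tool(series="0 0 0.6 0 0 0 40; 0 0 1 0 0 0 40; 0 0 1 0 0 0 40; 0 0 1 0 0 0 40; 0 0 1 0 0 0 40")

```text
t: 3.27
position: [0.5278, 0.3474, 0.1307]
orientation: [[0.526, 0.851, -0.002], [0.851, -0.526, -0.002], [-0.002, -0.0, -1.0]]
wrist_force: [-0.3, 1.3, 1.2]
opening: 0.0401
grasp_force: 0.0
```

```bash
python3 - <<'E'
from g import *
from h import *
from station import read_camera
go(b2w(-95,-5,105))
for n in ['scene','wrist']:
    c=read_camera(n);f=c['frame']
    if n=='scene': f=cv2.resize(f[100:250,180:340],None,fx=3,fy=3); S=f
    else: cv2.imwrite('pics/w2.png',f);
W=cv2.imread('pics/w2.png')
o=np.zeros((450,480+400,3),np.uint8);o[:450,:480]=S;o[:300,480:]=cv2.resize(W,(400,300))
cv2.imwrite('pics/c2.png',cv2.resize(o,(800,409)))
E
```

```text
t 3.2667 pos [0.5278 0.3474 0.1307] board [-100.2   -0.7  130.7] F [-0.3  1.3  1.2] open 0.04
shift [-0.052 -0.042  0.257] turn [-0.     0.003 -0.019] j [-14.  34. -34.  98.  22.  55. -89.]
```

View pics/c2.png

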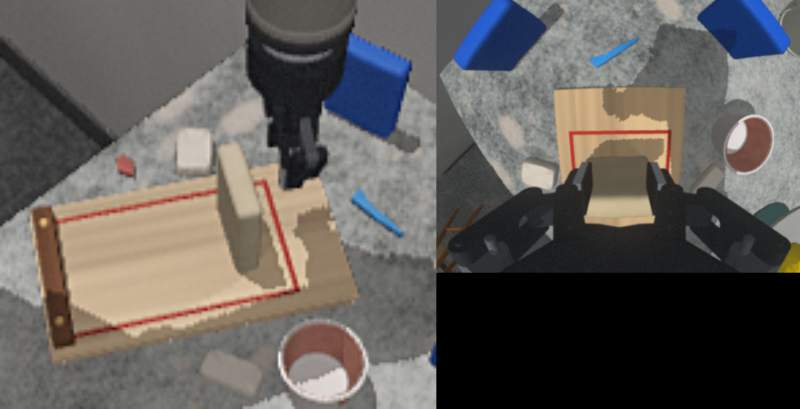

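The scene crop shows the fingers behind the standing slab, with its top near (235,155), and the blue blocks and cup are clear. The wrist view shows the slab centred between the fingers. I'll lower to about 105 mm and close in.

Request:
servo_tool(series="-0.05 -0.04 0.26 0 0 -0.02 40; -0.05 -0.04 0.26 0 0 -0.02 40; -0.05 -0.04 0.26 0 0 -0.02 40")

```text
t: 3.62
position: [0.5218, 0.3466, 0.1062]
orientation: [[0.512, 0.859, 0.0], [0.859, -0.512, -0.0], [-0.0, 0.0, -1.0]]
wrist_force: [-0.2, 0.9, -0.0]
opening: 0.0399
grasp_force: 0.0
```

Request:
servo_tool(series="-0.05 0 0 0 0 0 40; -0.1 0 0 0 0 0 40; -0.15 0 0 0 0 0 40; -0.2 0 0 0 0 0 40; -0.25 0 0 0 0 0 40")

```text
t: 4.03
position: [0.509, 0.325, 0.1059]
orientation: [[0.511, 0.859, 0.001], [0.859, -0.511, 0.0], [0.001, 0.001, -1.0]]
wrist_force: [0.1, 0.6, 0.5]
opening: 0.04
grasp_force: 0.1
```

```bash
python3 -c "
from g import *
go(b2w(-70,-5,105))"
```

```text
t 4.0333 pos [0.509  0.325  0.1059] board [-71.4  -5.4 105.9] F [0.1 0.6 0.5] open 0.04
shift [-0.014  0.004  0.009] turn [ 0.001 -0.001  0.002] j [-13.  33. -34. 103.  23.  51. -89.]
```

Request:
servo_tool(series="-0.04 0 0 0 0 0 40; -0.08 0 0 0 0 0 40; -0.12 0 0 0 0 0 40; -0.16 0 0 0 0 0 40; -0.2 0 0 0 0 0 40")

```text
t: 4.45
position: [0.4984, 0.3079, 0.1052]
orientation: [[0.511, 0.859, -0.0], [0.859, -0.511, -0.0], [-0.0, -0.0, -1.0]]
wrist_force: [0.4, 0.3, 0.1]
opening: 0.04
grasp_force: 0.0
```

Request:
servo_tool(series="-0.04 0 0 0 0 0 40; -0.08 0 0 0 0 0 40; -0.12 0 0 0 0 0 40")

```text
t: 4.7
position: [0.4924, 0.2976, 0.1053]
orientation: [[0.511, 0.859, -0.0], [0.859, -0.511, -0.0], [-0.0, -0.0, -1.0]]
wrist_force: [0.3, 0.3, -0.5]
opening: 0.0406
grasp_force: 0.0
```

```bash
cat > look.py <<'E'
from g import *
from h import *
from station import read_camera
import sys
go(b2w(-70,-5,105))
c=read_camera('scene');P=cloud(c)
d=P-O;bx=d@X*1000;by=d@Y*1000;z=P[...,2]*1000
m=(abs(by)<70)&(bx>-130)&(bx<112)&(z>18)&(c['range_z']>0)
hsv=cv2.cvtColor(c['frame'],cv2.COLOR_BGR2HSV);m&=(hsv[...,1]>40)&(hsv[...,2]>70)
print(m.sum(),'x',np.percentile(bx[m],[1,50,99]),'y',np.percentile(by[m],[1,50,99]),'z',np.percentile(z[m],[1,50,99]))
cv2.imwrite(sys.argv[1],cv2.resize(c['frame'][110:240,180:330],None,fx=3,fy=3))
E
python3 look.py pics/s3.png
```

```text
t 4.7 pos [0.4924 0.2976 0.1053] board [-39.3  -5.6 105.3] F [ 0.3  0.3 -0.5] open 0.041
shift [0.307 0.007 0.003] turn [-0.     0.     0.002] j [-11.  31. -35. 107.  23.  49. -88.]
1177 x [-43.85850999   9.8369659   61.86771012] y [-40.43516366   5.20270811  40.24127316] z [ 20.39927253  34.57881407 153.65855271]
```

Request:
servo_tool(series="0.3 0 0 0 0 0 40; 0.45 0 0 0 0 0 40; 0.6 0 0 0 0 0 40; 0.6 0 0 0 0 0 40; 0.6 0 0 0 0 0 40")

```text
t: 5.17
position: [0.523, 0.35, 0.1051]
orientation: [[0.511, 0.86, -0.0], [0.86, -0.511, 0.0], [-0.0, -0.0, -1.0]]
wrist_force: [-0.1, -0.0, -0.8]
opening: 0.0399
grasp_force: 0.0
```

```bash
python3 look.py pics/s4.png; python3 - <<'E'
from g import *
from h import *
from station import read_camera
c=read_camera('top');P=cloud(c);d=P-O;bx=d@X*1000;by=d@Y*1000;z=P[...,2]*1000
m=(abs(by)<62)&(bx>-60)&(bx<100)&(abs(z-37)<6)
v,u=np.nonzero(m);q=plane(c,np.c_[u,v],.037)
b=np.array([w2b(p)[:2] for p in q]).astype(np.float32)
print(m.sum(),cv2.minAreaRect(b),b.min(0),b.max(0))
E
```

```text
t 5.1667 pos [0.523  0.35   0.1051] board [-100.    -6.2  105.1] F [-0.1 -0.  -0.8] open 0.04
shift [-0.3    0.011  0.001] turn [-0.001  0.     0.003] j [-15.  35. -34. 100.  24.  52. -90.]
1193 x [-88.11702676   9.54831685  61.89399652] y [-40.63368257   4.6235739   39.83897683] z [ 19.41461661  34.61601555 137.70537882]Traceback (most recent call last):
  File "<stdin>", line 8, in <module>
cv2.error: OpenCV(4.12.0) /io/opencv/modules/imgproc/src/convhull.cpp:143: error: (-215:Assertion failed) total >= 0 && (depth == CV_32F || depth == CV_32S) in function 'convexHull'
```

View pics/s4.png

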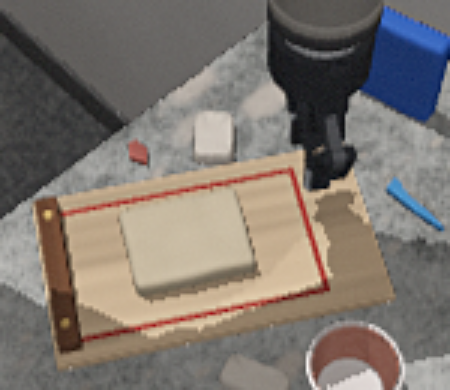

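The slab has toppled and lies flat at about (190,240) in the crop, inside the red lines and short of the stop. I'll measure its yaw and offset relative to the bar in the scene view.

```bash
cat > meas.py <<'E'
from g import *
from h import *
from station import read_camera
c=read_camera('scene');P=cloud(c);d=P-O;bx=d@X*1000;by=d@Y*1000;z=P[...,2]*1000
hsv=cv2.cvtColor(c['frame'],cv2.COLOR_BGR2HSV).astype(int)
def rect(m,zz):
    k=cv2.connectedComponentsWithStats(m.astype(np.uint8));i=1+k[2][1:,4].argmax();v,u=np.nonzero(k[1]==i)
    b=np.array([w2b(p)[:2] for p in plane(c,np.c_[u,v],zz)]).astype(np.float32)
    print(len(b),np.round(b.min(0),1),np.round(b.max(0),1),cv2.minAreaRect(b))
rect((abs(by)<62)&(bx>-65)&(bx<112)&(abs(z-35)<5)&(hsv[...,2]>110),.037)
rect((abs(by)<90)&(bx>105)&(bx<150)&(abs(z-28)<7)&(hsv[...,2]<120),.030)
s=sense();print(s['t'],w2b(s['position']),s['wrist_force'])
E
python3 meas.py
```

```text
1081 [-43.6 -40.5] [63.3 43.4] ((9.542839050292969, 1.1330032348632812), (106.47273254394531, 82.96089172363281), 1.3402197360992432)
318 [114.8 -71.1] [134.9  79.8] ((124.85781860351562, 4.3883209228515625), (150.92947387695312, 19.85968589782715), 89.78418731689453)
5.3167 [-98.55789872  -5.41669934 105.0506692 ] [0.05922889 0.34570337 0.10816248]
```

Request:
servo_tool(series="0 0 0.4 0 0 0 50; 0 0 0.8 0 0 0 50; 0 0 0.85 0 0 0 50; 0 0 0.85 0 0 0 50; 0 0 0.85 0 0 0 50")

```text
t: 5.73
position: [0.5235, 0.3497, 0.0214]
orientation: [[0.511, 0.859, 0.0], [0.859, -0.511, 0.0], [0.0, 0.0, -1.0]]
wrist_force: [-0.2, -0.3, 0.3]
opening: 0.0499
grasp_force: 0.0
```

Request:
servo_tool(series="-0.15 0.02 0 0 0 0 50; -0.3 0.02 0 0 0 0 50; -0.4 0.02 0 0 0 0 50; -0.48 0.02 0 0 0 0 50; -0.52 0.02 0 0 0 0 50")

```text
t: 6.15
position: [0.4996, 0.3044, 0.0224]
orientation: [[0.512, 0.859, 0.004], [0.859, -0.512, 0.003], [0.004, 0.002, -1.0]]
wrist_force: [1.2, 2.7, 1.6]
opening: 0.0501
grasp_force: 1.5
```

```bash
python3 -c "
from g import *
go(b2w(-35,-4,20))"
```

```text
t 6.15 pos [0.4996 0.3044 0.0224] board [-48.9  -2.9  22.4] F [1.2 2.7 1.6] open 0.05
shift [-0.139 -0.012  0.023] turn [ 0.002 -0.005  0.002] j [-14.  38. -31. 108.  29.  41. -92.]
```

Request:
servo_tool(series="-0.04 0 0 0 0 0 50; -0.08 0 0 0 0 0 50; -0.12 0 0 0 0 0 50; -0.16 0 0 0 0 0 50; -0.2 0 0 0 0 0 50")

```text
t: 6.57
position: [0.488, 0.2868, 0.0204]
orientation: [[0.511, 0.86, 0.0], [0.86, -0.511, 0.001], [0.001, -0.0, -1.0]]
wrist_force: [0.8, 3.0, 2.4]
opening: 0.0502
grasp_force: 1.5
```

Request:
servo_tool(series="-0.04 0 0 0 0 0 50; -0.08 0 0 0 0 0 50; -0.12 0 0 0 0 0 50; -0.16 0 0 0 0 0 50; -0.2 0 0 0 0 0 50")

```text
t: 6.98
position: [0.4776, 0.269, 0.0202]
orientation: [[0.511, 0.859, -0.0], [0.859, -0.511, -0.0], [-0.0, -0.0, -1.0]]
wrist_force: [1.3, 3.4, 1.7]
opening: 0.0501
grasp_force: 1.4
```

```bash
python3 meas.py
```

```text
1082 [  6.4 -42.1] [111.8  40.5] ((59.23708724975586, -0.7516632080078125), (105.37391662597656, 82.49932098388672), 0.38462966680526733)
309 [114.8 -71.1] [134.8  78.2] ((124.76315307617188, 3.5851974487304688), (149.322509765625, 19.676414489746094), 89.78418731689453)
7.0333 [-6.05023478 -3.47438439 20.02694462] [0.26040916 1.13045882 1.16389237]
```

Request:
servo_tool(series="-0.02 0 0 0 0 0 50; -0.03 0 0 0 0 0 50; -0.04 0 0 0 0 0 50; -0.04 0 0 0 0 0 50")

```text
t: 7.37
position: [0.477, 0.2675, 0.0207]
orientation: [[0.511, 0.859, 0.002], [0.859, -0.511, 0.003], [0.004, 0.0, -1.0]]
wrist_force: [3.6, 6.3, -1.2]
opening: 0.0499
grasp_force: 3.4
```

Request:
servo_tool(series="-0.02 0 0 0 0 0 50; -0.04 0 0 0 0 0 50; -0.04 0 0 0 0 0 50; -0.04 0 0 0 0 0 50")

```text
t: 7.7
position: [0.477, 0.2675, 0.0219]
orientation: [[0.511, 0.86, 0.006], [0.86, -0.511, 0.009], [0.011, 0.001, -1.0]]
wrist_force: [6.4, 10.9, -0.5]
opening: 0.0507
grasp_force: 6.7
```

```bash
python3 meas.py
```

```text
1069 [  7.6 -42.7] [111.8  40.9] ((60.220760345458984, -1.1391639709472656), (104.39595031738281, 82.76448059082031), 1.215774655342102)
330 [114.2 -71.1] [134.8  79.4] ((124.19511413574219, 4.147735595703125), (150.3994140625, 20.377971649169922), 89.56817626953125)
7.75 [-5.56135908 -3.31223823 21.93042674] [ 7.98299152 11.17943953 -1.15564485]
```

Request:
servo_tool(series="-0.02 0 0 0 0 0 50; -0.03 0 0 0 0 0 50; -0.03 0 0 0 0 0 50")

```text
t: 8.0
position: [0.477, 0.2674, 0.0229]
orientation: [[0.51, 0.86, 0.01], [0.86, -0.51, 0.014], [0.017, 0.001, -1.0]]
wrist_force: [10.1, 16.3, -1.4]
opening: 0.05
grasp_force: 9.1
```

Request:
servo_tool(series="0.05 0 0 0 0 0 50; 0.15 0 0 0 0 0 50; 0.3 0 0 0 0 0 50; 0.5 0 0 0 0 0 50; 0.5 0 0 0 0 0 50")

```text
t: 8.42
position: [0.4986, 0.3056, 0.0201]
orientation: [[0.51, 0.86, -0.0], [0.86, -0.51, 0.001], [0.001, -0.001, -1.0]]
wrist_force: [0.5, 0.7, 0.6]
opening: 0.05
grasp_force: 0.0
```

Request:
servo_tool(series="0.2 0 -0.3 0 0 0 50; 0.2 0 -0.7 0 0 0 50; 0.2 0 -1 0 0 0 50; 0.2 0 -1 0 0 0 50; 0.2 0 -1 0 0 0 50")

```text
t: 8.83
position: [0.5084, 0.3197, 0.1214]
orientation: [[0.512, 0.859, 0.002], [0.859, -0.512, -0.0], [0.0, 0.001, -1.0]]
wrist_force: [0.7, -0.1, -0.8]
opening: 0.0497
grasp_force: 0.0
```

```bash
python3 meas.py; python3 look.py pics/s6.png; python3 -c "
import cv2;from station import read_camera
c=read_camera('scene');cv2.imwrite('pics/s7.png',cv2.resize(c['frame'][150:240,185:300],None,fx=6,fy=6,interpolation=cv2.INTER_CUBIC))"
```

```text
1073 [  7.4 -42.1] [111.8  40.4] ((59.60295486450195, -0.9300994873046875), (104.60335540771484, 82.1473388671875), 0.3499816358089447)
318 [114.  -71.1] [134.9  79.8] ((124.29851531982422, 4.431282043457031), (150.93960571289062, 20.478269577026367), 89.43135070800781)
8.8833 [-65.38827498  -3.36984612 119.87022305] [-0.56059519  0.25911832 -0.17357095]
t 8.8833 pos [0.5076 0.3189 0.1199] board [-65.4  -3.4 119.9] F [-0.6  0.3 -0.2] open 0.05
shift [ 0.046 -0.016  0.149] turn [0.    0.003 0.002] j [-12.  32. -35. 103.  23.  52. -88.]
1185 x [  6.85239345  59.64368957 111.08631736] y [-42.29885983   2.86798044  37.7175835 ] z [19.86543646 34.72723856 39.00011945]
```

View pics/s7.png

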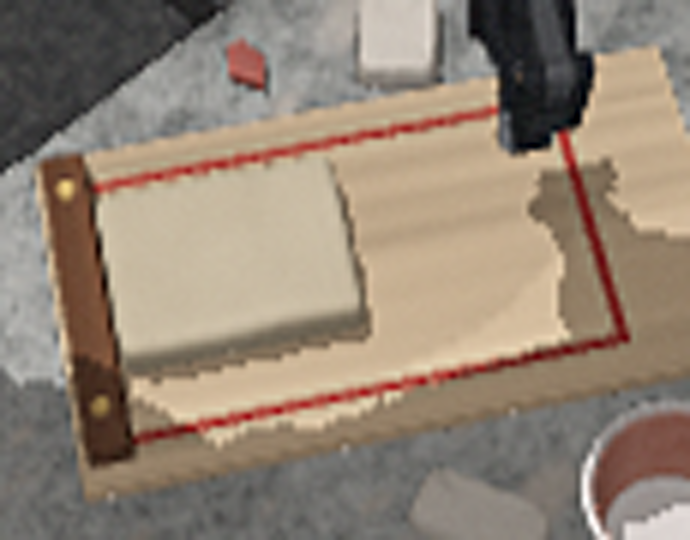

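The slab lies flush along the stop, with its end edge running from about (100,200) to (122,360) parallel to the bar, and it is inside both side lines. The gripper is clear of it.

```bash
python3 -c "
from station import *
print(finish_job())"
```

```text
the job is handed in; nothing more can be done
None
```

The slab toppled freely, came to rest flat inside the red rectangle and was pushed square against the stop within the side lines; the arm then withdrew clear and the job was handed in about 9 s into the 42 s allowed.

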